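Nest the oil measures in their caddy and lock them in

TASK

Put the oil measures away: pull the caddy's black knob fully out so that its bolt clears the mouth of the big fixed measure, stand the medium measure (it is lying on its side) upright on the bottom of the big one, then the small one upright on the bottom of the medium one. When both are nested, push the knob fully home so that the bolt lies over them, and leave the other things on the bench where they are.

Things in the scene. Friction and masses are not known exactly. Their poses are not given: they have to be found in the camera images.
- caddy: fixed grey steel caddy on the bench: an 8 mm plate (x -107 to 48 mm, y -48 to 48 mm) carrying the big measure and a bolt post. Origin on the bench, below the axis of the big measure; z up; its -x axis is the direction in which the knob is pulled
- big_rim (a point): centre of the mouth of the big measure, a fixed open steel beaker, 74 mm above the bench. Outer radius 39.5 mm at the rim; inner radius 36 mm at the rim, tapering to 30 mm at the floor
- caddy_seat (a point): centre of the big measure's inner floor, 14 mm above the bench, axes as the caddy's: the medium measure's underside rests here when nested
- post_top (a point): centre of the top of the caddy's post, 142 mm above the bench. The post is 30 mm thick (caddy x -102 to -72 mm) and 36 mm wide; the bolt slides through it along the caddy's x axis
- bolt (a joint): travel of the bolt and knob: 0 = home, tip over the mouth, 10 mm short of the big measure's axis; 0.060 m = fully out, tip 70 mm from the axis. Firm stops at both ends; about 5 N friction holds it anywhere. 10 mm steel rod, underside 121 mm above the bench: 5 mm above the small measure's rim when all is nested, so an unseated measure blocks it
- knob_grip (a point): centre of the black round knob on the bolt's outer end, 126 mm above the bench; axes as the caddy's (knob axis along x). Knob 30 mm diameter, 22 mm long; 12 mm gap to the post when home. It can be pinched from above, fingers on either side along the caddy's y axis
- medium: medium measure: loose, open tapered steel beaker, 88 mm high, outer radius 26 mm at the bottom and 32 mm at the rim, wall 3 mm, inner floor 18 mm above its underside, about 0.16 kg. Starts lying on its side on the bench. Origin at the centre of its underside, z axis along its axis towards the mouth. Nested in the big measure, it stands with its rim 102 mm above the bench
- medium_rim (a point): centre of the medium measure's mouth, 88 mm from its origin along its axis
- small: small measure: loose, open tapered steel beaker standing upright, 84 mm high, outer radius 19.5 mm at the bottom and 24 mm at the rim, wall 3 mm, about 0.10 kg. Origin at the centre of its underside, z axis towards the mouth. Nested in the medium one its rim stands 14 mm above the medium one's rim
- filter: bystander: grey oil filter can, 74 mm diameter, 82 mm high, upright; origin at its underside
- oil_bottle: bystander: oil bottle, 80 mm diameter, 210 mm high, upright; origin at its underside
- wrench: bystander: wrench lying flat
- screwdriver: bystander: screwdriver lying flat
- socket: bystander: steel socket, 28 mm diameter, 36 mm high, standing
- grease_tin: bystander: round tin, 72 mm diameter, 50 mm high; origin at its underside
- bearing: bystander: steel bearing lying flat, 52 mm diameter, 15 mm high
Things that resemble listed ones, but are neither listed nor needed, are in the scene too. Leave any brown, red or yellow look-alike of the caddy alone.

How it is judged (in metres and radians):
On the way, in this order (a step that is already met when the one before it is completed fails the run):
1. the knob is pulled out to its stop (at least 55 of 60 mm) (value of joint bolt above 0.055 m), for 0.2 s.
2. the medium measure stands upright on the floor of the big one, let go (z of medium in the frame of caddy_seat between -0.004 and 0.004 m and horizontal distance between medium and caddy_seat below 0.009 m and angle between medium's own z axis and vertical below 0.12 rad and contact force between the fingers and medium below 0.05 N), for 0.2 s.
3. the small measure stands upright on the floor of the medium one, let go (all of step 2 and z of small in the frame of medium between 0.014 and 0.022 m and horizontal distance between small and medium below 0.009 m and angle between small's own z axis and vertical below 0.12 rad and contact force between the fingers and small below 0.05 N), for 0.2 s.
4. the knob is pushed home (within 4 mm) over the nested measures (z of medium in the frame of caddy_seat between -0.004 and 0.004 m and horizontal distance between medium and caddy_seat below 0.009 m and angle between each of medium, small's own z axis and vertical below 0.12 rad and z of small in the frame of medium between 0.014 and 0.022 m and horizontal distance between small and medium below 0.009 m and value of joint bolt below 0.004 m), for 0.2 s.
At the end, for the whole second after the job is handed in: The medium measure stands in the big one and the small one in the medium one, each on the floor of the next (within 4 mm in height, 9 mm off-centre, tilt under 0.12 rad), released and at rest, and the knob is home within 4 mm (all of step 4 and contact force between the fingers and medium below 0.05 N and contact force between the fingers and small below 0.05 N and linear speed of each of medium, small below 0.02 m/s); the robot touches nothing.
It fails at once if a bystander is moved by more than 40 mm or knocked over (distance of any of filter, oil_bottle, wrench, screwdriver, socket, grease_tin, bearing from where it was at the start of the episode above 0.04 m or angle between any of filter, oil_bottle, socket, grease_tin's own z axis and vertical above 0.5 rad).
It also fails if it takes over 70 s, if anything falls off the work surface, if the arm or the gripper's body presses on something with over 40 N, if the wrist force passes 120 N, or if a joint passes its speed limit or range.

ROBOT

A 6-joint arm with a two-finger parallel gripper is mounted at the origin on the work surface. World frame = base frame: x ahead of the robot, y to its left, z up, the work surface at z = 0. Lengths are in mm, angles in degrees, forces in N, time in s.
With the tool pointing down it reaches from about 350 to 850 mm from the base axis. Payload 8.1 kg.
Tool frame: the origin (TCP) lies midway between the tips of the shut fingers; the grasp point (between the pads) lies 19 mm behind it; z points along the fingers, y is the direction in which the jaws open and shut (so a half turn about z gives the same grasp; the last joint's range is limited). The gripper opens to 85 mm and grips with 20 to 120 N. Pads are 22 mm wide; open, the fingers measure 114 mm over their backs; the gripper's body (76 mm by 85 mm) begins 54 mm behind the grasp point. The pads swing forward as they close: fully open they stand 13 mm farther back than shut.
Start: joints at [69.591, 7.471, 85.268, -0, 87.261, -4.893], TCP at [160.479, 578.145, 195.992] pointing down, gripper open.
Joint ranges: [-169.43, 169.43], [-51.17, 129.36], [1.28, 143.12], [-76.62, 256.62], [0, 156.53], [-152.29, 152.29]. Speed limits (degrees/s): [136.94, 136.94, 159.86, 180, 180, 180].

INTERFACE

Orientations are given as [roll, pitch, yaw] about the fixed x, y, z axes, in that order (R = Rz(yaw) Ry(pitch) Rx(roll)).
In Python, from bench import telemetry, snapshot, camera_params, job gives the robot as it stands. The module is installed in compiled form; this text tells all that it offers.
- The arm moves only by the shell command python3 -m jog 'ROWS' [FORCE]. ROWS is JSON, a list that holds one entry, the list of rows, each a list of 7 numbers: the shift along the tool's x, y, z in units of 50 mm (1.0 is 50 mm), then the turn, a rotation vector about the tool's x, y, z in units of 2 pi rad (1.0 is 2 pi rad), then the opening, from 0 (shut) to 1 (fully open). In form: [[[dx, dy, dz, rx, ry, rz, claw], ...]]. A call has 1 to 12 rows; each row shifts and turns the commanded pose from where the row before left it, along the tool's axes as they then stand; what a row does not reach is not made up. A row lasts 1/8 s, in which the tool goes at most 62.5 mm and 10.7 degrees, less where a joint would pass 70% of its speed; a pose out of reach is approached as far as the arm can. A call with a number of a shift or a turn outside -1 to 1 is refused whole. A call with a gripper value outside its range is refused whole. The fingers move at their own pace and stop on an object; FORCE is the grip in N (left out, the last holds). Time passes only in rows, so rows that do not move let the fingers close. It gives the time, the measured TCP pose, the force and the opening at its end, in the units of the state.
- telemetry.sense(): the state, without advancing time (a new reading comes with each control period).
- snapshot(name): name is "side" or "top"; returns (picture, depth): 400x640x3 uint8, red, green, blue; 400x640 float32, mm along the optical axis (not along the pixel's ray), 0 where there is no reading.
- camera_params(name): a dict with "K" (3x3 intrinsics, pixels), "extrinsics" (4x4, takes a point from camera to world coordinates). Camera axes: x right, y down, z forward; pixel columns grow to the right and rows downward; lengths in mm; the calibration is good to about 2 mm. A picture is of the moment at which its call begins. camera_params takes no time and is no camera call.
- job.hand_in(): hands the job in, once; it reports no verdict.
The state is a dict: "time": time; "joint_pos": joint angles; "qd": joint speeds; "joint_efforts": joint torques, N m; "tool_pos": TCP position; "tcp_rot": TCP orientation; "ft_force": force on the tool from outside, world axes, zero at the start; "wrist_torque": the same for the moment, N m; "finger_gap": finger opening in mm.
Only numpy, scipy, OpenCV 4.12 (cv2) and the standard library are available. Lean on these libraries where they do the work, as an engineer would, in place of code of your own. Each camera call takes 0.05 s, during which the arm holds its last target. There are 200 camera calls.

## Working session

There is one attempt and no reset: what is moved stays moved. The work goes in short steps, Python scripts to look and compute and a shell command to move; the robot and the scene stay as the last step left them, time stands still between calls to the robot, and variables do not carry over. Pictures are saved under pics/ and viewed, about 8 in all and at most 12, crops included, and the job is handed in when it is done.

```bash
mkdir -p pics; cat > h.py <<'E'
import numpy as np, cv2
from bench import telemetry, snapshot, camera_params, job
def shot(n,f):
    p,d=snapshot(n); np.savez(f'pics/{f}.npz',p=p,d=d); cv2.imwrite(f'pics/{f}.png',p[:,:,::-1]); return p,d
def cloud(n,d):
    c=camera_params(n);K=np.array(c['K']);T=np.array(c['extrinsics'])
    v,u=np.mgrid[:400,:640]
    P=np.stack([(u-K[0,2])/K[0,0]*d,(v-K[1,2])/K[1,1]*d,d],-1)
    W=P@T[:3,:3].T+T[:3,3]; W[d<=0]=np.nan; return W
E
python3 - <<'E'
from h import *
print(telemetry.sense())
for n in('top','side'):
    shot(n,n+'0'); print(n,camera_params(n))
E
```

```text
{'time': 0.0, 'joint_pos': array([ 6.95900691e+01,  7.51465434e+00,  8.53303454e+01, -3.76237516e-04,
        8.72624869e+01, -4.89174572e+00]), 'qd': array([-0.02058016,  0.12318001, -0.05061529, -0.10135348, -0.04687207,
       -0.03272048]), 'joint_efforts': array([-3.49306843e-03, -5.69388449e+01, -5.00554776e+01, -4.63259057e-04,
        1.47710089e-02, -5.01028126e-05]), 'tool_pos': array([160.2742181 , 577.54489211, 194.93902067]), 'tcp_rot': array([-1.79892873e+02, -8.79134004e-03,  1.64481825e+02]), 'ft_force': array([-0.16493672, -0.34561592,  0.50178129]), 'wrist_torque': array([0.02891043, 0.0155888 , 0.03752237]), 'finger_gap': 85.290441030001}
top {'K': array([[459.52582031,   0.        , 318.94133056],
       [  0.        , 459.52582031, 192.25988514],
       [  0.        ,   0.        ,   1.        ]]), 'extrinsics': array([[-6.05169992e-03, -9.90916622e-01,  1.34341451e-01,
         3.03352366e+02],
       [-9.99979737e-01,  5.73141688e-03, -2.77070877e-03,
         7.55462780e+01],
       [ 1.97557451e-03, -1.34355496e-01, -9.90931228e-01,
         1.55387121e+03],
       [ 0.00000000e+00,  0.00000000e+00,  0.00000000e+00,
         1.00000000e+00]])}
side {'K': array([[504.99172763,   0.        , 315.4125398 ],
       [  0.        , 504.99172763, 194.41995375],
       [  0.        ,   0.        ,   1.        ]]), 'extrinsics': array([[ 9.99454266e-01, -1.14805467e-02,  3.09736415e-02,
         4.43946318e+02],
       [-2.83484022e-02, -7.79434824e-01,  6.25841612e-01,
        -8.81722009e+02],
       [ 1.69569310e-02, -6.26378122e-01, -7.79334916e-01,
         1.26792769e+03],
       [ 0.00000000e+00,  0.00000000e+00,  0.00000000e+00,
         1.00000000e+00]])}
```

View pics/top0.png

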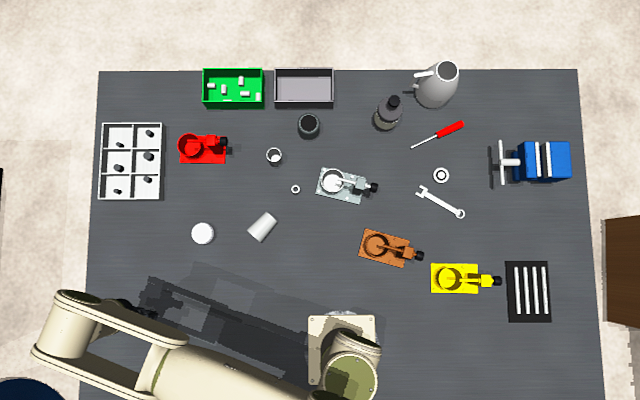

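View pics/side0.png

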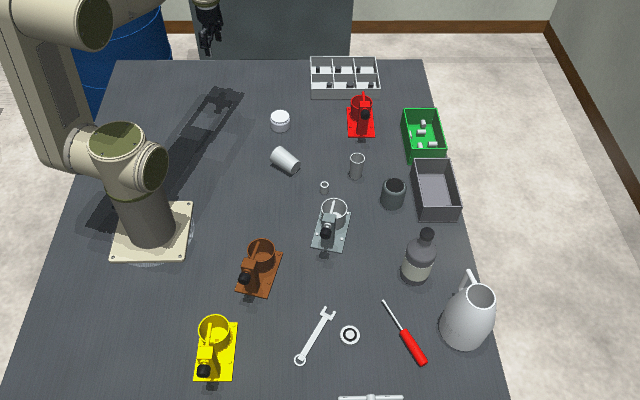

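The top view shows the grey caddy at about (340,183) with its knob at (373,187). The medium measure lies at (262,227) and the small one stands at (274,156). Next I measure them.

```bash
python3 - <<'E'
from h import *
D={n:np.load(f'pics/{n}0.npz') for n in('top','side')}
W={n:cloud(n,D[n]['d']) for n in D}
a=cv2.resize(D['top']['p'][140:250,230:400,::-1],None,fx=4.5,fy=4.5,interpolation=cv2.INTER_CUBIC)
cv2.imwrite('pics/c1.png',a)
P=np.concatenate([W[n].reshape(-1,3) for n in W]); C=np.concatenate([np.full(400*640,i) for i in range(2)])
def sel(n,c,r,z0,z1):
    w=W[n].reshape(-1,3); m=(np.hypot(w[:,0]-c[0],w[:,1]-c[1])<r)&(w[:,2]>z0)&(w[:,2]<z1); return w[m]
for n,(u,v) in [('top',(340,183)),('top',(332,183)),('top',(373,187)),('top',(262,227)),('top',(274,156)),('side',(284,160)),('side',(357,160)),('side',(326,231)),('side',(334,210))]:
    print(n,u,v,W[n][v,u].round(1))
def circ(p):
    A=np.c_[2*p[:,:2],np.ones(len(p))]; s=np.linalg.lstsq(A,(p[:,:2]**2).sum(1),rcond=None)[0]; return s[:2],np.sqrt(s[2]+s[0]**2+s[1]**2)
for n in W:
    c=W['top'][183,340][:2]
    print(n,'posttop',*[x.round(1) for x in (lambda q:(len(q),q.mean(0),cv2.minAreaRect(q[:,:2].astype(np.float32))) )(sel(n,c,130,134,150)) if hasattr(x,'round')], cv2.minAreaRect(sel(n,c,130,136,150)[:,:2].astype(np.float32)))
    print(n,'rim',[ (x) for x in circ(sel(n,W['top'][183,332][:2],48,71,78))])
    print(n,'plate',cv2.minAreaRect(sel(n,c,110,5,11)[:,:2].astype(np.float32)))
    s=sel(n,W['top'][156,274][:2],45,79,90); print(n,'small rim',len(s),s.mean(0),(s.min(0)+s.max(0))/2)
    m=sel(n,W['top'][227,262][:2],75,8,80); print(n,'med',len(m),cv2.minAreaRect(m[:,:2].astype(np.float32)),m[:,2].max())
E
```

```text
top 340 183 [544.3  -0.6   8.4]
top 332 183 [543.1  26.9  17.1]
top 373 187 [511.3 -97.3 134.9]
top 262 227 [393.7 258.   51. ]
top 274 156 [638.7 224.3  11.3]
side 284 160 [393.7 242.8  49.3]
side 357 160 [632.1 234.7  54.8]
side 326 231 [ 513.9 -103.2  139.6]
side 334 210 [549.   54.1  24.7]
top posttop [518.4 -66.1 139.9] ((521.7991943359375, -56.02592086791992), (107.1230239868164, 34.18315124511719), 78.48320770263672)
top rim [array([543.64651834,  28.63275523]), np.float64(37.3353241476722)]
top plate ((546.5819091796875, 1.212554931640625), (205.02685546875, 207.23690795898438), 31.426355361938477)
top small rim 40 [627.93105568 222.43878405  83.02551465] [626.90068455 220.79862375  84.48565022]
top med 480 ((404.49407958984375, 255.56011962890625), (111.89729309082031, 125.06204223632812), 88.85038757324219) 71.67104485823961
side posttop [519.3 -75.7 141.1] ((520.76220703125, -69.13905334472656), (94.28352355957031, 35.89699172973633), 76.90434265136719)
side rim [array([544.43786688,  23.81574054]), np.float64(37.043711457569394)]
side plate ((546.0035400390625, -1.758697509765625), (203.92266845703125, 215.18653869628906), 83.43183135986328)
side small rim 59 [629.51919024 214.53315425  83.27987576] [627.89849952 216.33297251  84.19860351]
side med 514 ((391.5513916015625, 235.79420471191406), (99.23097229003906, 110.41854095458984), 50.5880012512207) 69.38815643064231
```

View pics/c1.png

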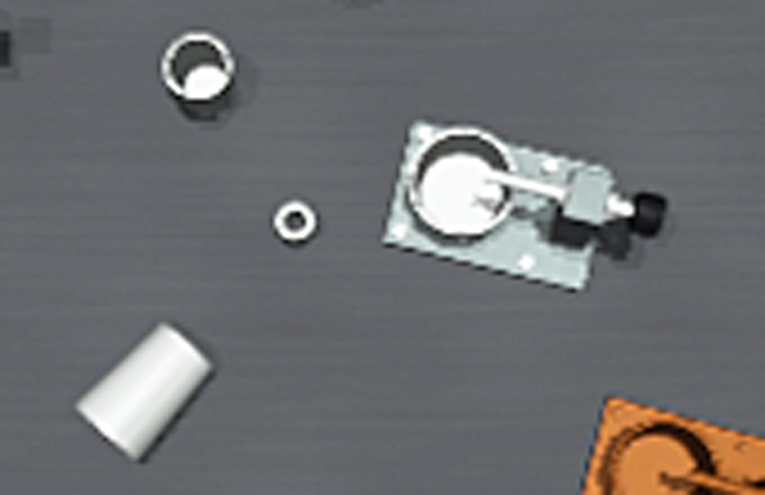

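```bash
cat >> h.py <<'E'
def ray(n,u,v,z):
    c=camera_params(n);K=np.array(c['K']);T=np.array(c['extrinsics'])
    d=T[:3,:3]@np.linalg.solve(K,[u,v,1]); return T[:3,3]+d*(z-T[2,3])/d[2]
def proj(n,P):
    c=camera_params(n);K=np.array(c['K']);T=np.linalg.inv(np.array(c['extrinsics']))
    q=(np.atleast_2d(P)@T[:3,:3].T+T[:3,3])@K.T; return q[:,:2]/q[:,2:]
def ring(c,r,z): t=np.linspace(0,6.3,60); return np.c_[c[0]+r*np.cos(t),c[1]+r*np.sin(t),0*t+z]
def overlay(n,img,box,s,curves,f):
    u0,v0,u1,v1=box; a=cv2.resize(img[v0:v1,u0:u1,::-1],None,fx=s,fy=s,interpolation=cv2.INTER_CUBIC)
    for P,col in curves: cv2.polylines(a,[np.round((proj(n,P)-[u0,v0]+.5)*s-.5).astype(int)],False,col,1)
    if f: cv2.imwrite(f'pics/{f}.png',a)
    return a
E
python3 - <<'E'
from h import *
def r(c,z): return ray('top',(c[0]+.5)/4.5-.5+230,(c[1]+.5)/4.5-.5+140,z)
rim=r((462,183),74); sm=r((198,68),84); kn=r((649,213),126)
pl=[r(c,8) for c in((412,121),(384,244),(583,291),(608,168))]
print('rim',rim,'small',sm,'knob',kn)
print('plate',np.round(pl,1)); 
d=(pl[0]+pl[1]-pl[2]-pl[3])/2; print('plate yaw',np.degrees(np.arctan2(d[1],d[0])),'len',np.linalg.norm(d))
e=rim-kn; print('knob yaw',np.degrees(np.arctan2(e[1],e[0])),np.hypot(*e[:2]))
mm=[r(c,32) for c in((75,407),(140,462))]; mb=[r(c,26) for c in((163,322),(214,367))]
M=(mm[0]+mm[1])/2;B=(mb[0]+mb[1])/2; print('med mouth',M,'bottom',B,np.linalg.norm(M-B),np.linalg.norm(mm[0]-mm[1]),np.linalg.norm(mb[0]-mb[1]))
yaw=np.arctan2(d[1],d[0]); ax=np.array([np.cos(yaw),np.sin(yaw),0]);ay=np.array([-ax[1],ax[0],0])
def q(x,y,z): return [rim[0],rim[1],0]+ax*x+ay*y+[0,0,z]
g=(0,255,0);R=(0,0,255);b=(255,0,0)
cur=[(ring(rim,39.5,74),g),(ring(sm,24,84),g),(np.array([q(-107,-48,8),q(48,-48,8),q(48,48,8),q(-107,48,8),q(-107,-48,8)]),R),
 (np.array([q(-102,-18,142),q(-72,-18,142),q(-72,18,142),q(-102,18,142),q(-102,-18,142)]),b),
 (np.array([q(-136,-15,126),q(-114,-15,126),q(-114,15,126),q(-136,15,126),q(-136,-15,126)]),b)]
m=M-B;m/=np.linalg.norm(m);s=np.cross([0,0,1],m);s/=np.linalg.norm(s)
cur.append((np.array([B+26*s,M+32*s,M-32*s,B-26*s,B+26*s]),g))
A=overlay('top',np.load('pics/top0.npz')['p'],(235,140,385,250),4,cur,None)
C=overlay('side',np.load('pics/side0.npz')['p'],(260,140,400,265),4,cur,None)
h=max(A.shape[0],C.shape[0])
cv2.imwrite('pics/o_top.png',A);cv2.imwrite('pics/o_side.png',C)
E
```

```text
rim [543.1662515   27.67196154  74.        ] small [627.1005101  218.61883026  84.        ] knob [ 512.78312448 -100.98237101  126.        ]
plate [[601.8  63.1   8. ]
 [507.6  84.8   8. ]
 [471.1 -64.6   8. ]
 [564.7 -85.2   8. ]]
plate yaw 76.12003253842731 len 153.36108243632762
knob yaw 76.7124297751895 132.19331182492724
med mouth [364.81000145 288.07073077  32.        ] bottom [431.06166315 229.8189875   26.        ] 88.42255521663266 62.89135731703883 50.731852997975594
```

View pics/o_side.png

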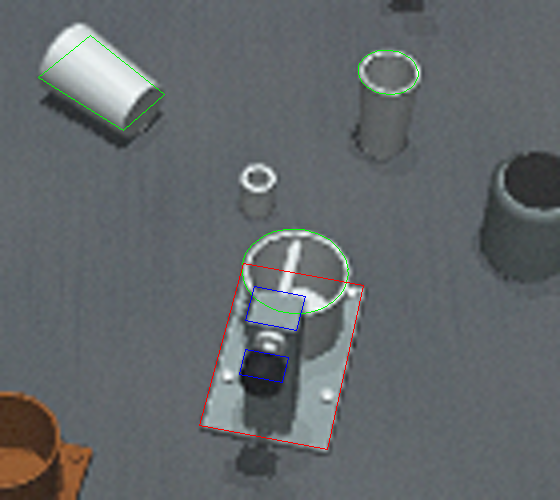

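View pics/o_top.png

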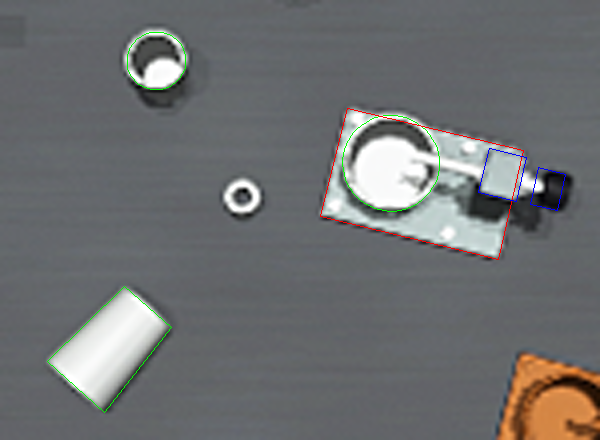

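The model overlays from the top view agree with both cameras to about 2 mm. The medium's wide mouth end is at (365,288) and its base at (431,230). I'll write a row-planning helper next.

```bash
cat >> h.py <<'E'
from scipy.spatial.transform import Rotation as Ro, Slerp
def pose():
    s=telemetry.sense(); return s['tool_pos'],Ro.from_euler('xyz',s['tcp_rot'],degrees=True),s
def down(yaw): return Ro.from_euler('xyz',[180,0,yaw],degrees=True)
def plan(p1,R1,N,p0=None,R0=None):
    if p0 is None: p0,R0,_=pose()
    rv=(R0.inv()*R1).as_rotvec(); 
    for i in range(N):
        R=R0*Ro.from_rotvec(rv*i/N); d=R.inv().apply((np.array(p1)-p0)/N)/50
        print(i,np.round(d,2),np.round(rv/N/2/np.pi,4))
C=np.array([543.2,27.3]);CY=76.3
E
python3 - <<'E'
from h import *
plan([513,-96.5,180],down(CY),14)
E
```

```text
0 [-0.74 -0.79  0.02] [-0.      0.      0.0175]
1 [-0.83 -0.71  0.02] [-0.      0.      0.0175]
2 [-0.9  -0.61  0.02] [-0.      0.      0.0175]
3 [-0.96 -0.51  0.02] [-0.      0.      0.0175]
4 [-1.01 -0.4   0.02] [-0.      0.      0.0175]
5 [-1.05 -0.29  0.02] [-0.      0.      0.0175]
6 [-1.07 -0.17  0.02] [-0.      0.      0.0175]
7 [-1.09 -0.05  0.02] [-0.      0.      0.0175]
8 [-1.08  0.07  0.02] [-0.      0.      0.0175]
9 [-1.07  0.19  0.02] [-0.      0.      0.0175]
10 [-1.04  0.3   0.02] [-0.      0.      0.0175]
11 [-1.    0.41  0.02] [-0.      0.      0.0175]
12 [-0.95  0.52  0.02] [-0.      0.      0.0175]
13 [-0.89  0.62  0.02] [-0.      0.      0.0175]
```

```bash
python3 -m jog '[[[-0.74,-0.79,0.02,0,0,0.0175,0.7],[-0.83,-0.71,0.02,0,0,0.0175,0.7],[-0.9,-0.61,0.02,0,0,0.0175,0.7],[-0.96,-0.51,0.02,0,0,0.0175,0.7],[-1,-0.4,0.02,0,0,0.0175,0.7],[-1,-0.29,0.02,0,0,0.0175,0.7],[-1,-0.17,0.02,0,0,0.0175,0.7],[-1,-0.05,0.02,0,0,0.0175,0.7],[-1,0.07,0.02,0,0,0.0175,0.7],[-1,0.19,0.02,0,0,0.0175,0.7],[-1,0.3,0.02,0,0,0.0175,0.7],[-1,0.41,0.02,0,0,0.0175,0.7]]]' 40
python3 - <<'E'
from h import *
plan([513,-96.5,180],down(CY),3)
E
```

```text
time: 1.6
tool_pos: [453.8, 17.2, 183.7]
tcp_rot: [-180.0, -0.0, 88.7]
ft_force: [-0.2, 0.4, -0.4]
finger_gap: 59.8
0 [-0.75  0.41  0.02] [-0.     -0.      0.0115]
1 [-0.72  0.46  0.02] [-0.     -0.      0.0115]
2 [-0.68  0.52  0.02] [-0.     -0.      0.0115]
```

```bash
python3 -m jog '[[[-0.75,0.41,0.02,0,0,0.0115,0.7],[-0.72,0.46,0.02,0,0,0.0115,0.7],[-0.68,0.52,0.02,0,0,0.0115,0.7],[0,0,0,0,0,0,0.7]]]'
python3 - <<'E'
from h import *
plan([513,-96.5,103],down(CY),2); shot('side','s1'); shot('top','t1')
E
```

```text
time: 2.1
tool_pos: [513.1, -97.1, 180.1]
tcp_rot: [-179.9, 0.0, 76.2]
ft_force: [-0.3, -0.4, 0.1]
finger_gap: 59.7
0 [ 0.01 -0.    0.77] [-0.0001  0.     -0.0001]
1 [ 0.01 -0.    0.77] [-0.0001  0.     -0.0001]
```

```bash
python3 -m jog '[[[0,0,0.7,0,0,0,0.7],[0,0,0.7,0,0,0,0.7],[0,0,0.14,0,0,0,0.7],[0,0,0,0,0,0,0.1],[0,0,0,0,0,0,0.1],[0,0,0,0,0,0,0.1],[0,0,0,0,0,0,0.1]]]' 40
```

```text
time: 3.08
tool_pos: [513.8, -95.0, 105.1]
tcp_rot: [179.9, -0.0, 76.5]
ft_force: [0.6, 0.4, 2.2]
finger_gap: 8.2
```

The gap closed to 8 mm, so the knob wasn't caught. I'll look.

```bash
python3 - <<'E'
from h import *
p,d=shot('side','s2'); q,_=shot('top','t2')
ax=np.array([np.cos(np.radians(CY)),np.sin(np.radians(CY)),0]);ay=np.array([-ax[1],ax[0],0])
def k(x,y,z): return [C[0],C[1],0]+ax*x+ay*y+[0,0,z]
cur=[(np.array([k(-136,-15,z),k(-114,-15,z),k(-114,15,z),k(-136,15,z),k(-136,-15,z)]),c) for z,c in((126,(0,0,255)),)]
t,_,_=pose();cur.append((np.array([t,t+[0,0,60]]),(0,255,0)))
A=overlay('side',p,(280,170,380,270),4,cur,None);B=overlay('top',q,(310,140,410,240),4,cur,None)
cv2.imwrite('pics/c2.png',np.hstack([A,B]))
E
```

```text
(no output)
```

View pics/c2.png

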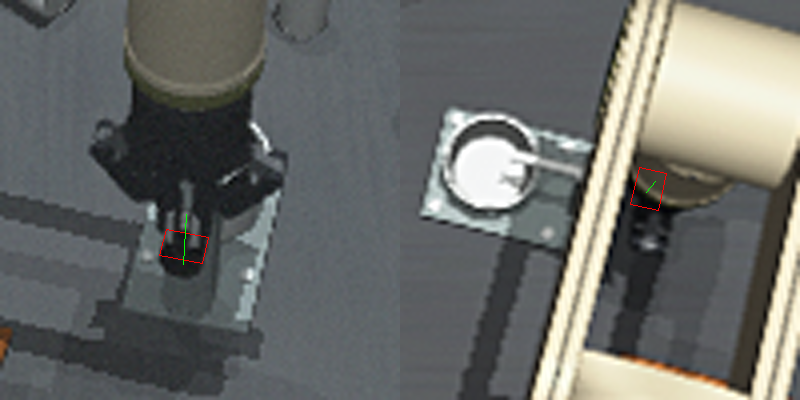

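```bash
python3 - <<'E'
from h import *
ax=np.array([np.cos(np.radians(CY)),np.sin(np.radians(CY))]);ay=np.array([-ax[1],ax[0]])
for n,f in(('top','top0'),('side','side0'),('side','s2')):
    z=np.load(f'pics/{f}.npz'); W=cloud(n,z['d']); q=W[...,:2]-C; X=q@ax;Y=q@ay; Z=W[...,2]
    dark=z['p'].max(2)<70
    m=(X<-104)&(X>-165)&(abs(Y)<35)&(Z>100)&(Z<165)
    print(f,m.sum()); o=np.argsort(X[m]); print(np.c_[X[m],Y[m],Z[m],z['p'].max(2)[m]][o][::max(1,m.sum()//40)].round(0).astype(int).tolist())
print(telemetry.sense()['finger_gap'])
E
```

```text
top0 84
[[-140, 9, 137, 37], [-139, -3, 141, 41], [-139, 6, 139, 26], [-138, 3, 138, 32], [-137, 0, 139, 43], [-137, 9, 136, 21], [-135, -5, 144, 25], [-135, -9, 140, 12], [-134, 13, 135, 14], [-134, 2, 147, 53], [-133, 11, 139, 24], [-133, 15, 126, 40], [-132, 5, 139, 45], [-131, 14, 134, 14], [-130, 11, 138, 21], [-130, 16, 127, 54], [-129, -12, 131, 17], [-129, 1, 135, 56], [-128, 12, 136, 20], [-127, -4, 141, 40], [-126, -7, 138, 26], [-126, -11, 137, 12], [-124, 13, 138, 17], [-124, 9, 136, 22], [-124, -7, 133, 25], [-123, -10, 135, 11], [-122, 17, 139, 32], [-121, 13, 137, 14], [-121, -6, 134, 12], [-120, 7, 139, 15], [-120, -9, 137, 37], [-119, 0, 134, 216], [-118, 14, 138, 34], [-118, -2, 137, 133], [-117, 3, 128, 248], [-116, -3, 127, 240], [-113, 1, 131, 255], [-111, 4, 126, 172], [-109, -1, 133, 249], [-107, 3, 131, 247], [-105, -3, 136, 247], [-104, -5, 138, 210]]
side0 165
[[-146, -2, 138, 31], [-145, -10, 139, 41], [-144, -5, 127, 32], [-144, 9, 131, 32], [-144, -11, 123, 43], [-143, -5, 135, 33], [-143, 12, 139, 28], [-143, 12, 134, 31], [-143, -5, 119, 40], [-142, 1, 
[... 837 characters left out ...]
], [-143, -7, 140, 33], [-142, 6, 120, 30], [-142, 4, 135, 29], [-142, 9, 128, 31], [-142, 10, 133, 33], [-141, 10, 136, 25], [-140, 2, 138, 35], [-140, 7, 140, 26], [-139, -11, 159, 77], [-139, -5, 162, 50], [-138, -8, 152, 103], [-138, 13, 131, 23], [-137, 2, 138, 27], [-137, -6, 145, 72], [-136, -5, 153, 54], [-136, 11, 148, 80], [-135, 8, 143, 82], [-135, -14, 126, 42], [-135, -8, 152, 109], [-134, 0, 144, 30], [-134, 9, 136, 27], [-133, 14, 148, 73], [-133, 3, 142, 35], [-132, 1, 145, 24], [-131, 13, 164, 55], [-130, -2, 138, 31], [-128, 4, 143, 25], [-126, 2, 141, 27], [-115, 5, 159, 59], [-111, 2, 139, 107], [-108, 0, 140, 71], [-107, 5, 128, 85], [-105, 3, 141, 83]]
8.412875240272342
```

```bash
python3 -m jog '[[[0,0,0,0,0,0,0],[0,0,0,0,0,0,0]]]' 40; python3 -c "
from h import *
s=telemetry.sense();print(s['tool_pos'],s['ft_force'],s['finger_gap'],s['wrist_torque'])"
```

```text
time: 3.42
tool_pos: [513.9, -95.1, 105.5]
tcp_rot: [179.9, 0.0, 76.5]
ft_force: [-0.2, 0.1, 8.6]
finger_gap: -0.4
[513.89104483 -95.13349819 105.4853333 ] [-0.18899565  0.09106522  8.64307756] -0.40513336993239035 [ 0.04615053  0.15082931 -0.02237625]
```

```bash
python3 - <<'E'
from h import *
p,d=shot('side','s3'); W=cloud('side',d)
A=overlay('side',p,(290,175,370,255),7,[],None)
A=np.clip(A.astype(float)*1.8,0,255).astype(np.uint8)
cv2.imwrite('pics/c3.png',A)
ax=np.array([np.cos(np.radians(CY)),np.sin(np.radians(CY))]);ay=np.array([-ax[1],ax[0]])
for v in range(205,246,2): print(v,[(u,*np.round([(W[v,u,:2]-C)@ax,(W[v,u,:2]-C)@ay,W[v,u,2]]).astype(int)) for u in (322,325,328,332)])
E
```

```text
205 [(322, np.int64(-164), np.int64(7), np.int64(291)), (325, np.int64(-166), np.int64(-1), np.int64(295)), (328, np.int64(-160), np.int64(-8), np.int64(290)), (332, np.int64(-163), np.int64(-18), np.int64(296))]
207 [(322, np.int64(-165), np.int64(6), np.int64(284)), (325, np.int64(-163), np.int64(-1), np.int64(283)), (328, np.int64(-160), np.int64(-8), np.int64(282)), (332, np.int64(-159), np.int64(-18), np.int64(283))]
209 [(322, np.int64(-162), np.int64(7), np.int64(272)), (325, np.int64(-162), np.int64(-1), np.int64(275)), (328, np.int64(-165), np.int64(-9), np.int64(280)), (332, np.int64(-159), np.int64(-18), np.int64(275))]
211 [(322, np.int64(-147), np.int64(9), np.int64(244)), (325, np.int64(-136), np.int64(3), np.int64(231)), (328, np.int64(-139), np.int64(-5), np.int64(237)), (332, np.int64(-145), np.int64(-16), np.int64(248))]
213 [(322, np.int64(-142), np.int64(9), np.int64(228)), (325, np.int64(-140), np.int64(2), np.int64(228)), (328, np.int64(-146), np.int64(-7), np.int64(238)), (332, np.int64(-146), np.int64(-17), np.int64(242))]
215 [(322, np.int64(-143), np.int64(9
[... 2646 characters left out ...]
4(-5), np.int64(58)), (332, np.int64(-102), np.int64(-16), np.int64(59))]
241 [(322, np.int64(-103), np.int64(12), np.int64(41)), (325, np.int64(-102), np.int64(4), np.int64(42)), (328, np.int64(-104), np.int64(-5), np.int64(48)), (332, np.int64(-100), np.int64(-17), np.int64(46))]
243 [(322, np.int64(-108), np.int64(11), np.int64(37)), (325, np.int64(-101), np.int64(3), np.int64(31)), (328, np.int64(-101), np.int64(-5), np.int64(33)), (332, np.int64(-102), np.int64(-17), np.int64(39))]
245 [(322, np.int64(-102), np.int64(12), np.int64(17)), (325, np.int64(-103), np.int64(3), np.int64(22)), (328, np.int64(-104), np.int64(-6), np.int64(27)), (332, np.int64(-104), np.int64(-18), np.int64(31))]
```

View pics/c3.png

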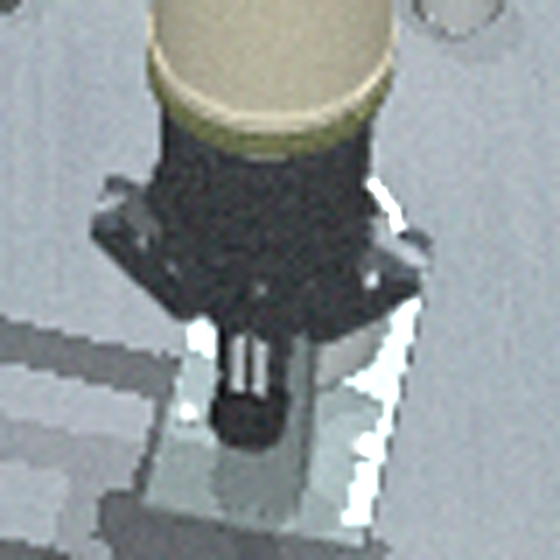

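```bash
python3 - <<'E'
from h import *
print(proj('side',[[160.3,577.5,195],[160.3,577.5,235]]).round(0))
W=cloud('side',np.load('pics/side0.npz')['d'])
for r in range(20,70,3):
    q=W[r,190:230]; m=(q[:,2]>100)&(np.hypot(q[:,0]-160,q[:,1]-577)<120); print(r,m.sum(),q[m].mean(0).round(0) if m.any() else '', q[m][:,2].min().round(0) if m.any() else '')
W=cloud('side',np.load('pics/s1.npz')['d'])
for r in range(170,225,3):
    q=W[r,290:360]; m=(q[:,2]>155)&(np.hypot(q[:,0]-513,q[:,1]+97)<120); print(r,m.sum(),q[m].mean(0).round(0) if m.any() else '', q[m][:,2].min().round(0) if m.any() else '')
E
```

```text
[[216.  60.]
 [214.  51.]]
20 25 [166. 560. 362.] 311.0
23 21 [169. 572. 343.] 300.0
26 19 [166. 564. 338.] 307.0
29 20 [165. 569. 323.] 288.0
32 22 [158. 554. 322.] 277.0
35 22 [159. 556. 310.] 266.0
38 20 [158. 556. 298.] 253.0
41 13 [151. 529. 306.] 244.0
44 11 [146. 517. 303.] 293.0
47 11 [146. 509. 297.] 284.0
50 7 [151. 524. 275.] 265.0
53 7 [149. 526. 262.] 256.0
56 6 [147. 531. 247.] 241.0
59 0  
62 0  
65 0  
68 0  
170 33 [ 510. -133.  422.] 386.0
173 32 [ 509. -131.  410.] 374.0
176 32 [ 510. -129.  397.] 370.0
179 37 [ 503. -120.  376.] 322.0
182 43 [ 496. -116.  361.] 323.0
185 44 [ 495. -116.  350.] 318.0
188 51 [ 515. -116.  338.] 310.0
191 50 [ 516. -114.  324.] 276.0
194 49 [ 509. -107.  304.] 271.0
197 47 [ 510. -108.  293.] 272.0
200 30 [ 522. -108.  281.] 251.0
203 24 [ 531. -112.  274.] 232.0
206 18 [ 529. -112.  263.] 242.0
209 11 [ 515. -107.  244.] 227.0
212 6 [ 547. -114.  240.] 235.0
215 3 [ 544. -114.  226.] 224.0
218 0  
221 0  
224 0
```

The fingers really end about 36 mm short of the reported TCP along the tool axis. The tips, shut, are resting on the knob top at z≈141 while the TCP reads 105, and the free-air depth images say the same. From here I'll allow for that. I'll raise, open, shift 6 mm outward and go down properly.

```bash
python3 -m jog '[[[0,0,-0.7,0,0,0,0.7],[-0.06,0,0,0,0,0,0.7],[-0.06,0,0,0,0,0,0.7],[0,0,0,0,0,0,0.7],[0,0,0.7,0,0,0,0.7],[0,0,0.72,0,0,0,0.7],[0,0,0,0,0,0,0.2],[0,0,0,0,0,0,0.2],[0,0,0,0,0,0,0.2],[0,0,0,0,0,0,0.2]]]' 40
```

```text
time: 4.72
tool_pos: [512.5, -100.8, 67.9]
tcp_rot: [179.9, -0.0, 76.5]
ft_force: [11.0, -2.0, -19.6]
finger_gap: 28.9
```

```bash
python3 -m jog '[[[-0.25,0,0,0,0,0,0.2],[-0.3,0,0,0,0,0,0.2],[-0.3,0,0,0,0,0,0.2],[-0.25,0,0,0,0,0,0.2],[-0.06,0,0,0,0,0,0.2],[0,0,0,0,0,0,0.2],[0,0,0,0,0,0,0.2]]]' 40
```

```text
time: 5.6
tool_pos: [498.9, -153.4, 67.8]
tcp_rot: [180.0, -0.3, 76.5]
ft_force: [9.8, 14.3, -14.1]
finger_gap: 28.2
```

```bash
python3 -m jog '[[[-0.08,0,0,0,0,0,0.2],[0,0,0,0,0,0,0.2],[0,0,0,0,0,0,0.2]]]' 40
```

```text
time: 5.98
tool_pos: [498.9, -153.3, 67.8]
tcp_rot: [-180.0, -0.7, 76.6]
ft_force: [14.5, 32.9, -12.8]
finger_gap: 28.4
```

The bolt moved 54 mm and then hit a firm stop at 33 N: with the knob centre at caddy x ≈ -186, it is fully out. I'll release, raise, and plan the medium grasp with the tool tilted 45° toward its base.

```bash
python3 -m jog '[[[0.04,0,0,0,0,0,0.7],[0,0,0,0,0,0,0.7],[0,0,0,0,0,0,0.7],[0,0,-0.7,0,0,0,1],[0,0,-1,0,0,0,1],[0,0,-0.3,0,0,0,1]]]' 40
cat >> h.py <<'E'
B=np.array([431,230,26.]);M=np.array([365,288,32.])
OFF=36
E
python3 - <<'E'
from h import *
m=(M-B)/np.linalg.norm(M-B); G=B+66*m; yaw=np.degrees(np.arctan2(m[1],m[0]))
R=down(yaw)*Ro.from_euler('y',-45,degrees=True); a=R.apply([0,0,1]); print(yaw,a,G,R.apply([0,1,0]))
print(G+a*63)
plan(G+a*(63-65),R,10)
E
```

```text
time: 6.72
tool_pos: [499.5, -160.4, 172.6]
tcp_rot: [179.6, 0.1, 76.4]
ft_force: [0.3, 0.0, 1.0]
finger_gap: 85.0
138.69138598645128 [ 0.53115379 -0.46677152 -0.70710678] [381.53830776 273.46633561  30.49651748] [6.60114608e-01 7.51164898e-01 8.32667268e-17]
[415.00099675 244.05973013 -14.05120974]
0 [ 0.79 -0.44  0.28] [-0.0067 -0.0111 -0.0164]
1 [ 0.85 -0.36  0.2 ] [-0.0067 -0.0111 -0.0164]
2 [ 0.89 -0.28  0.13] [-0.0067 -0.0111 -0.0164]
3 [ 0.92 -0.19  0.06] [-0.0067 -0.0111 -0.0164]
4 [ 0.94 -0.1  -0.02] [-0.0067 -0.0111 -0.0164]
5 [ 0.94  0.   -0.08] [-0.0067 -0.0111 -0.0164]
6 [ 0.93  0.11 -0.15] [-0.0067 -0.0111 -0.0164]
7 [ 0.9   0.21 -0.2 ] [-0.0067 -0.0111 -0.0164]
8 [ 0.86  0.31 -0.26] [-0.0067 -0.0111 -0.0164]
9 [ 0.8  0.4 -0.3] [-0.0067 -0.0111 -0.0164]
```

```bash
python3 -m jog '[[[0.79,-0.44,0.28,-0.0067,-0.0111,-0.0164,1],[0.85,-0.36,0.2,-0.0067,-0.0111,-0.0164,1],[0.89,-0.28,0.13,-0.0067,-0.0111,-0.0164,1],[0.92,-0.19,0.06,-0.0067,-0.0111,-0.0164,1],[0.94,-0.1,-0.02,-0.0067,-0.0111,-0.0164,1],[0.94,0,-0.08,-0.0067,-0.0111,-0.0164,1],[0.93,0.11,-0.15,-0.0067,-0.0111,-0.0164,1],[0.9,0.21,-0.2,-0.0067,-0.0111,-0.0164,1],[0.86,0.31,-0.26,-0.0067,-0.0111,-0.0164,1],[0.8,0.4,-0.3,-0.0067,-0.0111,-0.0164,1],[0,0,0,0,0,0,1]]]' 40
python3 - <<'E'
from h import *
m=(M-B)/np.linalg.norm(M-B); G=B+66*m; yaw=np.degrees(np.arctan2(m[1],m[0]))
R=down(yaw)*Ro.from_euler('y',-45,degrees=True); a=R.apply([0,0,1])
plan(G+a*(63-65),R,1)
t,Rn,s=pose(); print(s['joint_pos'].round(0)); an=Rn.apply([0,0,1])
p,d=shot('side','s4'); shot('top','t4')
tip=t-an*OFF; s_=np.cross([0,0,1],m);s_/=np.linalg.norm(s_)
j=Rn.apply([0,1,0])
cur=[(np.array([tip,tip-120*an]),(0,255,0)),(np.array([t,t+[0,0,36],t+[0,0,36]-120*an]),(0,0,255)),
 (np.array([tip-42*j-13*an,tip+42*j-13*an]),(0,255,0)),(np.array([B+26*s_,M+32*s_,M-32*s_,B-26*s_,B+26*s_]),(255,0,0))]
overlay('side',p,(220,90,340,200),6,cur,'c4')
E
```

```text
time: 8.1
tool_pos: [374.5, 277.2, 26.1]
tcp_rot: [-179.4, 44.6, 139.6]
ft_force: [0.2, -0.5, -0.4]
finger_gap: 85.6
0 [-0.17  0.03  0.01] [ 0.     -0.0011  0.0017]
[ 65.  11. 114. -44.  75.  35.]
```

View pics/c4.png

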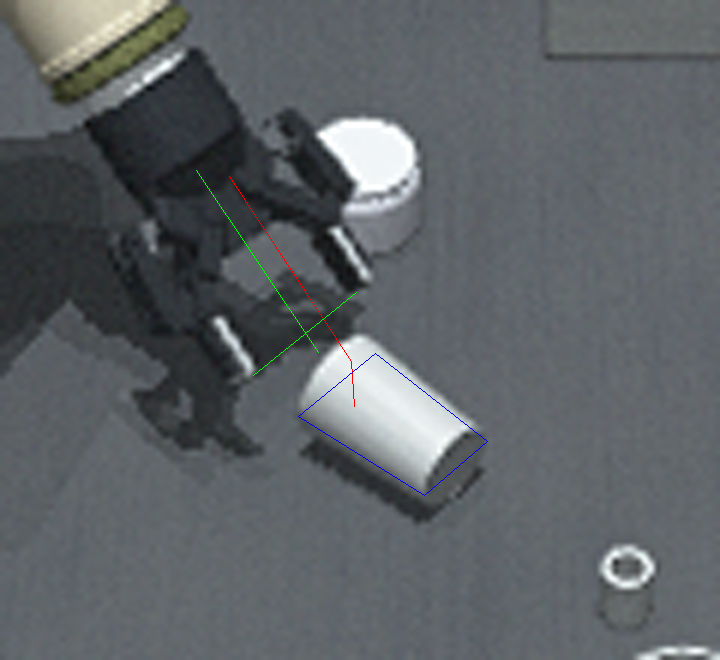

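The overlay with a 36 mm offset along tool z lands on the fingertips, so the offset is in the tool. The jaws straddle the mouth end of the medium. I'll advance and grip.

```bash
python3 -m jog '[[[-0.17,0.03,0.3,0,-0.0011,0.0017,1],[0,0,0.5,0,0,0,1],[0,0,0.5,0,0,0,1],[0,0,0,0,0,0,1],[0,0,0,0,0,0,0.5],[0,0,0,0,0,0,0.5],[0,0,0,0,0,0,0.5],[0,0,0,0,0,0,0.5]]]' 60
```

```text
time: 9.2
tool_pos: [417.6, 243.9, -9.2]
tcp_rot: [179.3, 45.0, 137.9]
ft_force: [0.2, -4.1, 6.8]
finger_gap: 59.5
```

```bash
python3 -m jog '[[[-0.5,0,-0.5,0,0,0,0.5],[-0.5,0,-0.5,0,0,0,0.5],[0.219,0,-0.019,0,0.0278,0,0.5],[0.219,0,-0.019,0,0.0278,0,0.5],[0.219,0,-0.019,0,0.0278,0,0.5],[0.219,0,-0.019,0,0.0278,0,0.5],[0.219,0,-0.019,0,0.0278,0,0.5],[0.219,0,-0.019,0,0.0278,0,0.5],[0.219,0,-0.019,0,0.0278,0,0.5],[0.219,0,-0.019,0,0.0278,0,0.5],[0.134,0,-0.007,0,0.017,0,0.5],[0,0,0,0,0,0,0.5]]]' 60
python3 - <<'E'
from h import *
t,Rn,s=pose(); print(s['joint_pos'].round(0)); an=Rn.apply([0,0,1]); print('grasp',t-63*an)
p,d=shot('side','s5'); q,e=shot('top','t5')
A=overlay('side',p,(230,80,340,180),3.6,[(np.array([t-63*an+[0,0,22],t-63*an-[0,0,66]]),(0,255,0))],None)
Bb=overlay('top',q,(210,180,310,280),3.6,[],None)
cv2.imwrite('pics/c5.png',np.hstack([A,Bb]))
E
```

```text
time: 10.7
tool_pos: [352.4, 299.3, 55.9]
tcp_rot: [179.7, -41.3, 138.5]
ft_force: [-0.5, 0.0, -1.6]
finger_gap: 59.8
[  7.  16. 102.  30.  91. -48.]
grasp [383.35426616 271.46014792 103.22572918]
```

View pics/c5.png

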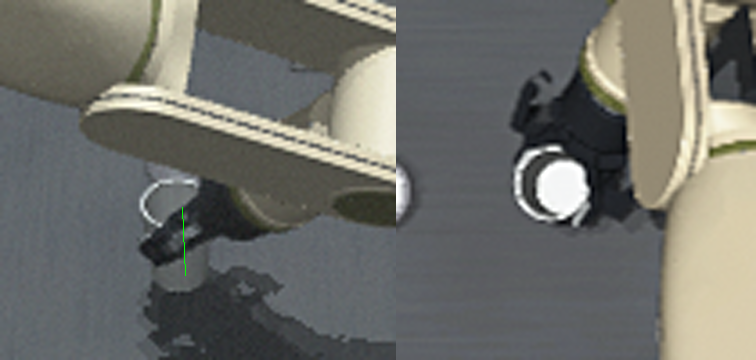

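The medium is held upright with its mouth up (rim near crop pixel (165,205), base near (182,280)). I'll lower it to the bench to regrasp from above.

```bash
python3 -m jog '[[[-0.2,0,0.23,0,0,0,0.5],[-0.18,0,0.2,0,0,0,0.5],[-0.08,0,0.09,0,0,0,0.5],[0,0,0,0,0,0,0.5],[0,0,0,0,0,0,0.5]]]' 60
```

```text
time: 11.42
tool_pos: [352.9, 300.3, 22.7]
tcp_rot: [179.5, -41.3, 138.7]
ft_force: [-0.3, -0.4, -2.1]
finger_gap: 59.9
```

```bash
python3 -m jog '[[[-0.04,0,0.045,0,0,0,0.5],[0,0,0,0,0,0,0.5]]]' 60; python3 -m jog '[[[-0.04,0,0.045,0,0,0,0.5],[0,0,0,0,0,0,0.5]]]' 60
```

```text
time: 11.68
tool_pos: [352.7, 300.2, 19.4]
tcp_rot: [179.5, -41.3, 138.7]
ft_force: [-0.4, 0.0, -0.5]
finger_gap: 60.1
time: 11.92
tool_pos: [353.1, 300.2, 17.7]
tcp_rot: [179.4, -41.3, 138.8]
ft_force: [-0.2, -3.3, 9.3]
finger_gap: 60.0
```

```bash
python3 -m jog '[[[0,0,0,0,0,0,1],[0,0,0,0,0,0,1],[0,0,0,0,0,0,1],[0,0,-0.5,0,0,0,1],[0,0,-0.9,0,0,0,1],[0,0,-1,0,0,0,1],[0,0,-0.6,0,0,0,1],[0,0,0,0,0,0,1]]]' 60
python3 - <<'E'
from h import *
q,e=shot('top','t6'); p,d=shot('side','s6'); 
A=overlay('side',p,(230,80,340,180),3.6,[],None)
Bb=overlay('top',q,(210,180,310,280),3.6,[],None)
cv2.imwrite('pics/c6.png',np.hstack([A,Bb]))
for n,dd in(('top',e),('side',d)):
    w=cloud(n,dd).reshape(-1,3); w=w[(np.hypot(w[:,0]-383,w[:,1]-272)<50)&(w[:,2]>80)&(w[:,2]<96)]
    print(n,len(w),w.mean(0) if len(w) else '',(w.min(0)+w.max(0))/2 if len(w) else '')
plan([383,272,200],down(180-41.3),8)
E
```

```text
time: 12.92
tool_pos: [428.5, 233.3, 130.7]
tcp_rot: [179.2, -41.1, 138.8]
ft_force: [-0.3, 0.5, -0.8]
finger_gap: 85.6
top 69 [380.15219381 279.16308322  87.4247451 ] [377.49571058 277.12654309  87.2145426 ]
side 108 [378.45972648 273.20413284  86.27074352] [379.84804826 273.30116604  87.50172308]
0 [ 0.23  0.   -0.04] [ 0.0002 -0.0144 -0.0001]
1 [ 0.22  0.   -0.06] [ 0.0002 -0.0144 -0.0001]
2 [ 0.21  0.   -0.08] [ 0.0002 -0.0144 -0.0001]
3 [ 0.21  0.   -0.1 ] [ 0.0002 -0.0144 -0.0001]
4 [ 0.2   0.   -0.12] [ 0.0002 -0.0144 -0.0001]
5 [ 0.19  0.   -0.13] [ 0.0002 -0.0144 -0.0001]
6 [ 0.17  0.   -0.15] [ 0.0002 -0.0144 -0.0001]
7 [ 0.16  0.   -0.17] [ 0.0002 -0.0144 -0.0001]
```

View pics/c6.png

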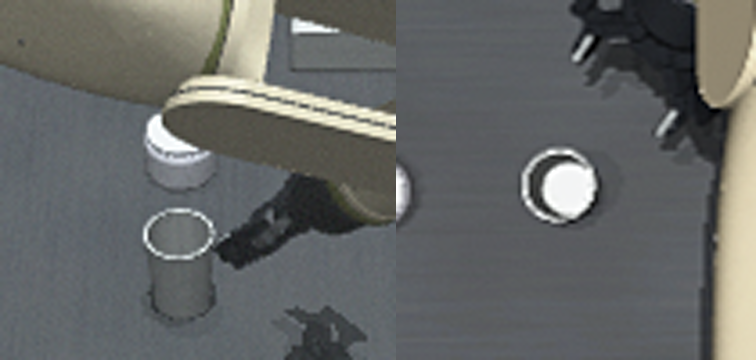

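```bash
python3 - <<'E'
from h import *
a=ray('top',255.3,231.3,88);b=ray('side',279.4,144.4,88);print(a,b)
plan([381,273,130],down(138.7),8)
E
```

```text
[377.90754366 274.68642743  88.        ] [379.63185599 276.14472711  88.        ]
0 [ 0.11 -0.    0.09] [ 0.0002 -0.0144 -0.0001]
1 [ 0.12 -0.    0.08] [ 0.0002 -0.0144 -0.0001]
2 [ 0.13 -0.    0.07] [ 0.0002 -0.0144 -0.0001]
3 [ 0.13 -0.    0.06] [ 0.0002 -0.0144 -0.0001]
4 [ 0.14 -0.    0.05] [ 0.0002 -0.0144 -0.0001]
5 [ 0.14 -0.    0.04] [ 0.0002 -0.0144 -0.0001]
6 [ 0.15 -0.    0.02] [ 0.0002 -0.0144 -0.0001]
7 [ 0.15 -0.    0.01] [ 0.0002 -0.0144 -0.0001]
```

```bash
python3 -m jog '[[[0.154,0,0.07,0,-0.0144,0,1],[0.159,0,0.056,0,-0.0144,0,1],[0.164,0,0.042,0,-0.0144,0,1],[0.167,0,0.028,0,-0.0144,0,1],[0.168,0,0.013,0,-0.0144,0,1],[0.169,0,-0.004,0,-0.0144,0,1],[0.168,0,-0.019,0,-0.0144,0,1],[0.166,0,-0.034,0,-0.0144,0,1],[0,0,0,0,0,0,1]]]' 60
python3 - <<'E'
from h import *
plan([379,275,19],down(138.7),3)
E
```

```text
time: 14.15
tool_pos: [374.9, 278.1, 146.9]
tcp_rot: [179.7, 0.1, 138.6]
ft_force: [-0.4, -0.2, -0.4]
finger_gap: 85.5
0 [-0.03 -0.    0.85] [ 0.0003  0.0001 -0.0001]
1 [-0.03 -0.    0.85] [ 0.0003  0.0001 -0.0001]
2 [-0.03  0.    0.85] [ 0.0003  0.0001 -0.0001]
```

```bash
python3 -m jog '[[[-0.1,0,0.4,0.0008,0,0,1],[0,0,0.9,0,0,0,1],[0,0,0.9,0,0,0,1],[0,0,0.36,0,0,0,1],[0,0,0,0,0,0,0.5],[0,0,0,0,0,0,0.5],[0,0,0,0,0,0,0.5],[0,0,0,0,0,0,0.5]]]' 60
python3 - <<'E'
from h import *
print(pose()[2]['wrist_torque'])
p,R,_=pose(); u=p+[0,0,85]
print('T'); plan([C[0],C[1],110],down(CY),10,u,R)
E
```

```text
time: 15.15
tool_pos: [382.5, 273.8, 21.2]
tcp_rot: [179.8, 0.2, 138.3]
ft_force: [-0.0, 0.4, -0.9]
finger_gap: 60.7
[ 0.02424161  0.04050365 -0.04199126]
T
0 [-0.57 -0.15 -0.01] [0.0001 0.     0.0172]
1 [-0.58 -0.09 -0.01] [0.0001 0.     0.0172]
2 [-0.59 -0.03 -0.01] [0.0001 0.     0.0172]
3 [-0.59  0.03 -0.01] [0.0001 0.     0.0172]
4 [-0.58  0.1  -0.01] [0.0001 0.     0.0172]
5 [-0.57  0.16 -0.01] [0.0001 0.     0.0172]
6 [-0.55  0.22 -0.01] [0.0001 0.     0.0172]
7 [-0.52  0.28 -0.01] [0.0001 0.     0.0172]
8 [-0.49  0.33 -0.01] [0.0001 0.     0.0172]
9 [-0.45  0.38 -0.01] [0.0001 0.     0.0172]
```

```bash
python3 -m jog '[[[0,0,-0.9,0,0,0,0.5],[0,0,-0.9,0,0,0,0.5],[-0.57,-0.15,-0.01,0,0,0.0172,0.5],[-0.58,-0.09,-0.01,0,0,0.0172,0.5],[-0.59,-0.03,-0.01,0,0,0.0172,0.5],[-0.59,0.03,-0.01,0,0,0.0172,0.5],[-0.58,0.1,-0.01,0,0,0.0172,0.5],[-0.57,0.16,-0.01,0,0,0.0172,0.5],[-0.55,0.22,-0.01,0,0,0.0172,0.5],[-0.52,0.28,-0.01,0,0,0.0172,0.5],[-0.49,0.33,-0.01,0,0,0.0172,0.5],[-0.45,0.38,0,0,0,0.0172,0.5]]]' 60
python3 -m jog '[[[0,0,0,0,0,0,0.5],[0,0,0,0,0,0,0.5]]]'
python3 - <<'E'
from h import *
plan([542.4,23.9,110],down(CY),1)
p,d=shot('side','s7'); w=cloud('side',d); g=w.reshape(-1,3)
ax=np.array([np.cos(np.radians(CY)),np.sin(np.radians(CY))]);ay=np.array([-ax[1],ax[0]])
q=g-[*C,0]; L=np.c_[q[:,:2]@ax,q[:,:2]@ay,q[:,2]]
for z in range(84,190,10):
    k=L[(abs(L[:,2]-z)<5)&(np.hypot(L[:,0],L[:,1])<60)]; print(z,len(k),k.min(0).round(0) if len(k) else '',k.max(0).round(0) if len(k) else '')
E
```

```text
time: 16.65
tool_pos: [543.4, 25.6, 116.3]
tcp_rot: [179.7, -0.0, 76.2]
ft_force: [0.6, -0.9, -1.2]
finger_gap: 60.7
time: 16.9
tool_pos: [542.5, 26.8, 115.8]
tcp_rot: [179.8, -0.0, 76.5]
ft_force: [-0.4, 0.5, -2.2]
finger_gap: 61.0
0 [-0.06  0.01  0.12] [ 0.0006 -0.0001  0.0005]
84 2 [ -6. -39.  79.] [ 8. 33. 81.]
94 2 [-22.   1.  94.] [-19.   4.  98.]
104 25 [-25. -26. 100.] [ -5.  20. 108.]
114 41 [-29. -27. 109.] [ 31.  25. 119.]
124 45 [-29. -27. 119.] [ 29.  25. 129.]
134 65 [-29. -27. 129.] [ 31.  25. 139.]
144 71 [-30. -28. 139.] [ 31.  25. 149.]
154 70 [-31. -35. 149.] [ 31.  26. 159.]
164 116 [-33. -39. 159.] [ 32.  44. 169.]
174 106 [-31. -43. 169.] [ 34.  44. 179.]
184 87 [-31. -43. 179.] [ 23.  44. 189.]
```

```bash
python3 -m jog '[[[0,0,0.4,0,0,0,0.5],[0,0,0.4,0,0,0,0.5],[0,0,0.4,0,0,0,0.5],[0,0,0,0,0,0,0.5]]]'
python3 -m jog '[[[0,0,0.16,0,0,0,0.5],[0,0,0.14,0,0,0,0.5],[0,0,0,0,0,0,0.5],[0,0,0,0,0,0,0.5]]]'
```

```text
time: 17.45
tool_pos: [540.8, 27.3, 54.0]
tcp_rot: [-180.0, 0.0, 76.5]
ft_force: [-0.5, 1.7, -0.9]
finger_gap: 61.1
time: 17.95
tool_pos: [543.2, 26.3, 41.1]
tcp_rot: [179.8, -0.0, 76.4]
ft_force: [0.2, 0.3, -0.7]
finger_gap: 61.1
```

```bash
python3 -m jog '[[[0,0,0.08,0,0,0,0.5],[0,0,0,0,0,0,0.5],[0,0,0,0,0,0,1],[0,0,0,0,0,0,1],[0,0,0,0,0,0,1],[0,0,-0.7,0,0,0,1],[0,0,-1,0,0,0,1],[0,0,-1,0,0,0,1]]]'
python3 - <<'E'
from h import *
sm=np.array([627.1,218.6]); plan([626.5,218,150],down(110),7)
E
```

```text
time: 18.95
tool_pos: [542.1, 26.4, 173.0]
tcp_rot: [179.8, -0.0, 76.4]
ft_force: [1.0, -0.7, 0.4]
finger_gap: 85.2
0 [0.59 0.11 0.07] [ 0.0001  0.     -0.0133]
1 [0.58 0.15 0.07] [ 0.0001  0.     -0.0133]
2 [0.56 0.2  0.07] [ 0.0001  0.     -0.0133]
3 [0.54 0.25 0.07] [ 0.0001  0.     -0.0133]
4 [0.52 0.29 0.07] [ 0.0001  0.     -0.0133]
5 [0.49 0.34 0.07] [ 0.0001  0.     -0.0133]
6 [0.46 0.38 0.07] [ 0.0001  0.     -0.0133]
```

```bash
python3 -m jog '[[[0.69,0.12,0.06,0,0,0,1],[0.69,0.12,0.06,0,0,0,1],[0.69,0.12,0.06,0,0,0,1],[0.69,0.13,0.06,0,0,0,1],[0.69,0.13,0.06,0,0,0,1],[0.69,0.12,0.06,0,0,0,1],[0,0,0,0,0,0,1],[0,0,0,0,0,0,1]]]' 50
python3 - <<'E'
from h import *
plan([627,218.6,25],down(CY),3)
p,d=shot('side','s8'); q,e=shot('top','t8')
A=overlay('side',p,(290,130,390,230),4,[(ring(C,32,102),(0,255,0))],None)
Bb=overlay('top',q,(240,120,340,220),4,[(ring(C,32,102),(0,255,0))],None)
cv2.imwrite('pics/c8.png',np.hstack([A,Bb]))
for n,dd in(('top',e),('side',d)):
    w=cloud(n,dd).reshape(-1,3); w=w[(np.hypot(w[:,0]-C[0],w[:,1]-C[1])<38)&(w[:,2]>90)&(w[:,2]<116)]
    print(n,len(w),w.mean(0),(w.min(0)+w.max(0))/2, np.percentile(w[:,2],[5,50,95]))
E
```

```text
time: 19.95
tool_pos: [626.9, 218.6, 153.7]
tcp_rot: [179.8, 0.0, 76.4]
ft_force: [1.2, 0.4, -0.5]
finger_gap: 85.5
0 [ 0.   -0.    0.86] [0.0002 0.     0.0001]
1 [ 0.   -0.    0.86] [0.0002 0.     0.0001]
2 [ 0.   -0.    0.86] [0.0002 0.     0.0001]
top 75 [545.92939388  30.30169412  99.98964523] [545.04733428  31.04695348  99.90917917] [ 94.15900289  99.85426552 105.93603985]
side 159 [544.12470036  28.25253741  98.81735286] [544.06609501  27.32919831  98.77843617] [ 90.69509463  98.89917213 105.67522609]
```

View pics/c8.png

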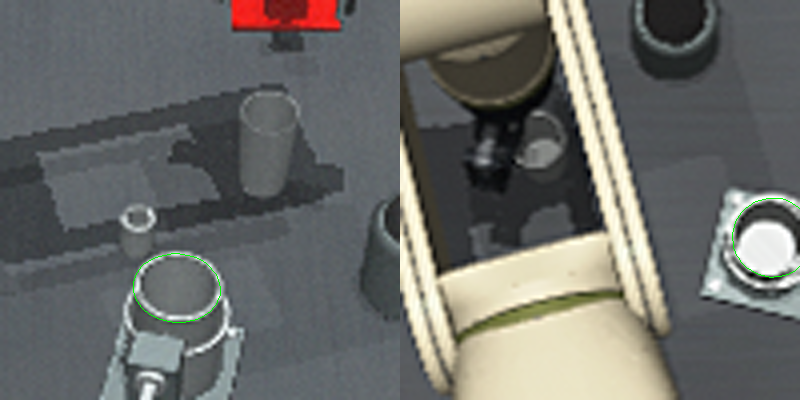

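```bash
python3 - <<'E'
from h import *
pp=np.array([[627,218.6,z] for z in(84,200,300,400)]);print((proj('top',pp)-[240,120])*4+[400,0])
pp=np.array([[627-41*.97,218.6+41*.235,200],[627+41*.97,218.6-41*.235,200]]);print((proj('top',pp)-[240,120])*4+[400,0])
for n,f in(('top','t8'),('side','s8')):
    W=cloud(n,np.load(f'pics/{f}.npz')['d']).reshape(-1,3)
    for lo in(60,100,190,210,240,270,300):
        k=W[(W[:,2]>lo)&(W[:,2]<lo+30)&(np.hypot(W[:,0]-627,W[:,1]-219)<90)]; print(n,lo,len(k),*( (k.min(0).round(0),k.max(0).round(0)) if len(k) else ''))
E
```

```text
[[534.46664363 139.00948699]
 [519.72045768 105.8660456 ]
 [504.89172566  72.53707414]
 [487.58606518  33.64097272]]
[[506.43839913 157.74378999]
 [532.89990461  54.38908693]]
top 60 50 [604. 198.  60.] [651. 239.  87.]
top 100 0
top 190 2 [570. 223. 208.] [575. 228. 217.]
top 210 6 [570. 220. 217.] [581. 228. 237.]
top 240 56 [550. 211. 242.] [595. 249. 270.]
top 270 73 [553. 194. 270.] [684. 248. 300.]
top 300 101 [557. 183. 300.] [683. 249. 329.]
side 60 165 [605. 189.  60.] [651. 243.  89.]
side 100 0
side 190 28 [570. 195. 204.] [679. 238. 220.]
side 210 65 [570. 194. 210.] [680. 231. 240.]
side 240 232 [553. 187. 240.] [699. 245. 270.]
side 270 325 [555. 186. 270.] [695. 236. 300.]
side 300 211 [559. 178. 300.] [693. 241. 330.]
```

The medium is nested: the green model ring at z=102 lies on its rim in both views, and the depth is consistent with that. The open fingers are centred over the small measure, so I'll go down and grip.

```bash
python3 -m jog '[[[0,0,0.8,0,0,0,1],[0,0,0.9,0,0,0,1],[0,0,0.65,0,0,0,1],[0,0,0.2,0,0,0,1],[0,0,0,0,0,0,0.3],[0,0,0,0,0,0,0.3],[0,0,0,0,0,0,0.3],[0,0,0,0,0,0,0.3],[0,0,0,0,0,0,0.3]]]' 50
python3 -c "
from h import *
p,R,_=pose(); plan([C[0]+.5,C[1]+.5,p[2]+115],down(CY),6,p+[0,0,115],R)"
```

```text
time: 21.18
tool_pos: [629.6, 219.3, 29.4]
tcp_rot: [179.6, -0.1, 76.4]
ft_force: [-0.3, -0.7, 7.3]
finger_gap: 45.7
0 [-0.69 -0.13 -0.  ] [ 0.0002 -0.0001  0.0001]
1 [-0.69 -0.13 -0.  ] [ 0.0002 -0.0001  0.0001]
2 [-0.69 -0.13 -0.  ] [ 0.0002 -0.0001  0.0001]
3 [-0.69 -0.13 -0.  ] [ 0.0002 -0.0001  0.0001]
4 [-0.69 -0.13 -0.  ] [ 0.0002 -0.0001  0.0001]
5 [-0.69 -0.13 -0.  ] [ 0.0002 -0.0001  0.0001]
```

```bash
python3 -m jog '[[[0,0,-0.8,0,0,0,0.3],[0,0,-0.9,0,0,0,0.3],[0,0,-0.7,0,0,0,0.3],[-0.69,-0.13,0,0,0,0,0.3],[-0.69,-0.13,0,0,0,0,0.3],[-0.69,-0.13,0,0,0,0,0.3],[-0.69,-0.13,0,0,0,0,0.3],[-0.69,-0.13,0,0,0,0,0.3],[-0.69,-0.13,0,0,0,0,0.3],[0,0,0,0,0,0,0.3],[0,0,0,0,0,0,0.3]]]' 50
python3 - <<'E'
from h import *
plan([C[0]+.5,C[1]+.5,66],down(CY),1)
p,d=shot('side','s9'); w=cloud('side',d); g=w.reshape(-1,3)
ax=np.array([np.cos(np.radians(CY)),np.sin(np.radians(CY))]);ay=np.array([-ax[1],ax[0]])
q=g-[*C,0]; L=np.c_[q[:,:2]@ax,q[:,:2]@ay,q[:,2]]
for z in range(104,220,8):
    k=L[(abs(L[:,2]-z)<4)&(np.hypot(L[:,0],L[:,1])<45)]; print(z,len(k),np.percentile(k,[5,95],axis=0).round(0).tolist() if len(k) else '')
E
```

```text
time: 22.55
tool_pos: [541.1, 27.1, 147.0]
tcp_rot: [179.7, -0.0, 76.4]
ft_force: [0.3, 0.3, 0.0]
finger_gap: 45.8
0 [0.02 0.04 1.62] [ 0.0008 -0.0001  0.0003]
104 52 [[-31.0, -30.0, 100.0], [18.0, 28.0, 106.0]]
112 1 [[-0.0, -30.0, 108.0], [-0.0, -30.0, 108.0]]
120 14 [[-22.0, -14.0, 120.0], [-9.0, 16.0, 123.0]]
128 16 [[-24.0, -14.0, 126.0], [-11.0, 15.0, 131.0]]
136 26 [[-24.0, -17.0, 132.0], [-6.0, 15.0, 139.0]]
144 20 [[-24.0, -16.0, 140.0], [-13.0, 19.0, 148.0]]
152 24 [[-24.0, -16.0, 149.0], [-8.0, 18.0, 156.0]]
160 32 [[-24.0, -16.0, 157.0], [17.0, 15.0, 164.0]]
168 44 [[-27.0, -15.0, 165.0], [19.0, 18.0, 172.0]]
176 51 [[-26.0, -16.0, 173.0], [18.0, 19.0, 179.0]]
184 47 [[-25.0, -18.0, 182.0], [17.0, 21.0, 188.0]]
192 66 [[-26.0, -21.0, 188.0], [18.0, 26.0, 196.0]]
200 90 [[-25.0, -28.0, 196.0], [19.0, 31.0, 204.0]]
208 33 [[-28.0, -32.0, 204.0], [11.0, 37.0, 212.0]]
216 21 [[-14.0, -31.0, 212.0], [7.0, 34.0, 219.0]]
```

```bash
python3 -m jog '[[[0.06,0.01,0.2,0,0,0,0.3],[0,0,0.4,0,0,0,0.3],[0,0,0.4,0,0,0,0.3],[0,0,0.3,0,0,0,0.3],[0,0,0,0,0,0,0.3]]]'
python3 -m jog '[[[0,0,0.18,0,0,0,0.3],[0,0,0.12,0,0,0,0.3],[0,0,0,0,0,0,0.3],[0,0,0,0,0,0,0.3]]]'
```

```text
time: 23.22
tool_pos: [540.4, 29.9, 78.8]
tcp_rot: [-180.0, 0.0, 76.4]
ft_force: [0.7, -0.1, -0.8]
finger_gap: 45.7
time: 23.72
tool_pos: [542.4, 29.6, 66.6]
tcp_rot: [179.8, -0.0, 76.4]
ft_force: [-0.0, -0.4, -0.9]
finger_gap: 45.6
```

```bash
python3 -m jog '[[[0,0,0.06,0,0,0,0.3],[0,0,0,0,0,0,0.3],[0,0,0,0,0,0,0.8],[0,0,0,0,0,0,0.8],[0,0,0,0,0,0,0.8],[0,0,-0.7,0,0,0,0.7],[0,0,-1,0,0,0,0.7],[0,0,-0.5,0,0,0,0.7]]]'
python3 - <<'E'
from h import *
ax=np.array([np.cos(np.radians(CY)),np.sin(np.radians(CY))])
t=np.array([498.9,-153.3]); print(t)
plan([*t,175],down(CY),5)
E
```

```text
time: 24.72
tool_pos: [543.0, 29.7, 176.4]
tcp_rot: [179.6, -0.1, 76.4]
ft_force: [0.2, -0.0, 0.2]
finger_gap: 60.1
[ 498.9 -153.3]
0 [-0.75  0.    0.01] [ 0.0002 -0.      0.0001]
1 [-0.75  0.    0.01] [ 0.0002 -0.      0.0001]
2 [-0.75  0.    0.01] [ 0.0002 -0.      0.0001]
3 [-0.75  0.    0.01] [ 0.0002 -0.      0.0001]
4 [-0.75  0.    0.01] [ 0.0002 -0.      0.0001]
```

```bash
python3 -m jog '[[[-0.75,0,0,0,0,0,0.7],[-0.75,0,0,0,0,0,0.7],[-0.75,0,0,0,0,0,0.7],[-0.75,0,0,0,0,0,0.7],[-0.75,0,0,0,0,0,0.7],[0,0,0,0,0,0,0.7],[0,0,0,0,0,0,0.7]]]' 40
python3 - <<'E'
from h import *
plan([498.9,-153.3,67.8],down(CY),1)
p,d=shot('side','s10'); q,e=shot('top','t10')
cur=[(ring(C,32,102),(0,255,0)),(ring(C,24,116),(0,0,255))]
A=overlay('side',p,(300,180,360,240),6,cur,None);A0=overlay('side',p,(300,180,360,240),6,[],None)
cv2.imwrite('pics/c10.png',np.hstack([A0,A]))
for n,dd in(('top',e),('side',d)):
    w=cloud(n,dd).reshape(-1,3); w=w[(np.hypot(w[:,0]-C[0],w[:,1]-C[1])<28)&(w[:,2]>106)&(w[:,2]<128)]
    print(n,len(w),w.mean(0) if len(w) else '',(w.min(0)+w.max(0))/2 if len(w) else '',np.percentile(w[:,2],[5,50,95]) if len(w) else '')
E
```

```text
time: 25.6
tool_pos: [497.7, -152.3, 173.1]
tcp_rot: [179.8, -0.0, 76.4]
ft_force: [0.6, 0.6, 0.1]
finger_gap: 59.6
0 [-0.02  0.02  2.11] [ 0.0006 -0.0001  0.0003]
top 51 [544.16410812  29.76239326 113.66933162] [540.75090684  26.53598197 114.49956273] [107.79057184 113.59453191 118.66830656]
side 19 [561.3954371   27.12436638 115.07369708] [560.57076025  25.88256253 113.13961484] [108.36699298 116.02372093 120.03831329]
```

View pics/c10.png

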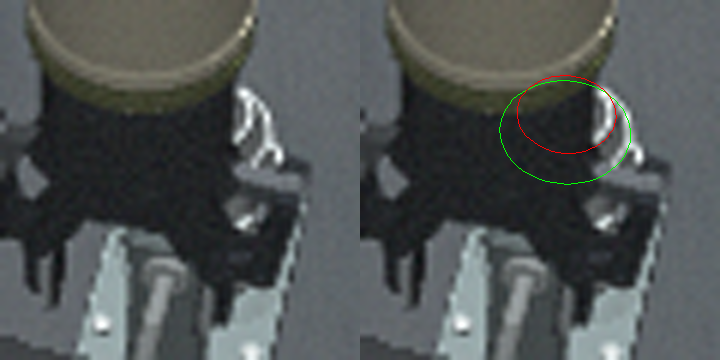

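The small's rim reads z≈114 and sits on the model ring, so both are nested. That was my 12th and last view. I'll grip the knob and push it home.

```bash
python3 -m jog '[[[-0.02,0.02,0.7,0,0,0,0.7],[0,0,0.8,0,0,0,0.7],[0,0,0.6,0,0,0,0.7],[0,0,0,0,0,0,0.7],[0,0,0,0,0,0,0.2],[0,0,0,0,0,0,0.2],[0,0,0,0,0,0,0.2],[0,0,0,0,0,0,0.2]]]' 40
python3 -m jog '[[[0.25,0,0,0,0,0,0.2],[0.3,0,0,0,0,0,0.2],[0.3,0,0,0,0,0,0.2],[0.25,0,0,0,0,0,0.2],[0.1,0,0,0,0,0,0.2],[0,0,0,0,0,0,0.2],[0,0,0,0,0,0,0.2]]]' 40
```

```text
time: 26.7
tool_pos: [499.4, -153.8, 70.5]
tcp_rot: [179.7, -0.0, 76.4]
ft_force: [-5.5, 2.9, 7.2]
finger_gap: 28.5
time: 27.58
tool_pos: [514.4, -95.8, 70.5]
tcp_rot: [179.6, -0.0, 76.4]
ft_force: [-2.1, 0.7, 7.0]
finger_gap: 28.5
```

```bash
python3 -m jog '[[[0.06,0,0,0,0,0,0.2],[0.04,0,0,0,0,0,0.2],[0,0,0,0,0,0,0.2],[0,0,0,0,0,0,0.2]]]' 40
```

```text
time: 28.08
tool_pos: [514.4, -95.8, 70.5]
tcp_rot: [179.6, 0.4, 76.3]
ft_force: [-7.6, -21.2, 7.5]
finger_gap: 28.8
```

It hit the stop (60 mm of travel, 22 N reaction). Release and retreat.

```bash
python3 -m jog '[[[-0.1,0,0,0,0,0,0.2],[0,0,0,0,0,0,0.7],[0,0,0,0,0,0,0.7],[0,0,0,0,0,0,0.7],[0,0,-0.6,0,0,0,0.7],[0,0,-1,0,0,0,0.7],[0,0,-1,0,0,0,0.7],[-0.8,0,-0.5,0,0,0,0.7],[-0.9,0,0,0,0,0,0.7],[-0.9,0,0,0,0,0,0.7],[-0.9,0,0,0,0,0,0.7],[0,0,0,0,0,0,0.7]]]' 40
python3 - <<'E'
from h import *
ax=np.array([np.cos(np.radians(CY)),np.sin(np.radians(CY))]);ay=np.array([-ax[1],ax[0]])
o=np.load('pics/top0.npz')
for n in('top','side'):
    p,d=shot(n,n+'11'); W=cloud(n,d); q=W[...,:2]-C; X=q@ax;Y=q@ay;Z=W[...,2]; g=p.max(2)
    m=(X<-108)&(X>-210)&(abs(Y)<25)&(Z>108)&(Z<150)&(g<75); print(n,'knob X',m.sum(),np.percentile(X[m],[3,50,97]).round(0) if m.any() else '')
    for nm,lo,hi,r in(('small',107,120,27),('med',94,107,35),('rod',122,140,40)):
        m=(np.hypot(X,Y)<r)&(Z>lo)&(Z<hi); print(n,nm,m.sum(),*[(np.percentile(a[m],[2,50,98]).round(0)) for a in(X,Y,Z)] if m.any() else '')
print(telemetry.sense()['ft_force'],telemetry.sense()['qd'].round(2))
E
```

```text
time: 29.58
tool_pos: [470.3, -267.9, 222.9]
tcp_rot: [179.8, 0.0, 76.2]
ft_force: [-0.3, -0.6, 0.5]
finger_gap: 59.7
top knob X 66 [-135. -124. -114.]
top small 43 [-19.   6.  25.] [-19.  -6.  26.] [109. 114. 120.]
top med 76 [-25.   4.  33.] [-29. -11.  31.] [ 95. 101. 107.]
top rod 31 [-39. -25. -10.] [-5.  1.  5.] [123. 130. 134.]
side knob X 6 [-126. -124. -120.]
side small 47 [-22.  13.  22.] [-22. -12.   3.] [107. 114. 119.]
side med 73 [-31. -13.  25.] [-31. -17.   3.] [ 94. 102. 106.]
side rod 10 [-30. -20. -12.] [-17.  -5.  -2.] [124. 130. 134.]
[-0.45342948  0.33437832 -0.35613106] [ 1.54 -0.59  0.33  0.12  0.08  0.07]
```

Knob centre at X=-124 (home is -125), rod tip at -10, and the rims centred at 114 and 102 mm. Everything checks out, so I'm handing in.

```bash
python3 -c "
from bench import job
print(job.hand_in())"
```

```text
the job is handed in; nothing more can be done
None
```

The job is done and handed in at about 30 s of the 70 s allowed. `hand_in` gives no verdict, so the result rests on my own checks.

**What I did:**
- Pulled the knob out to its stop, confirmed by a firm 33 N reaction.
- Gripped the lying medium measure and stood it upright on the bench.
- Regrasped the medium from above and set it in the big measure.
- Set the small measure in the medium one.
- Pushed the knob 60 mm back to its stop and moved the arm clear.

**Final checks (both cameras, except the knob and bolt):**

| Item | Measured | Expected |
|---|---|---|
| Knob centre, caddy x | -124 mm | -125 mm at home |
| Bolt tip, distance short of the axis | 10 mm (top camera) | 10 mm |
| Medium rim height | 101–102 mm | 102 mm |
| Small rim height | 114 mm | 116 mm |

The depth readings scatter by several mm, and in both views the small's rim reads about 2 mm low. Both rims were centred within a few mm. The tool force was near zero after the release.

**What disagreed or failed:**
- **Fingertip position:** the real fingertips end about 36 mm short of the reported TCP along the tool axis. Because of this, the first grasp of the knob closed on top of it; I allowed for the offset from then on.
- **Bolt start:** the bolt appeared to start about 6 mm out, not at home.
- **Bystanders:** I did not measure them again at the end. No move was planned near them, and I saw no unexpected contact forces.

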